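Stand a top-heavy setting standard on an indexing table and index it

TASK

Take the top-heavy steel standard out of the inclined cradle and stand it upright, foot down, in the middle of the raised screw rest on the indexing table: lower it gently until it really bears (the rest's height is not known), let go carefully and wait for it to stand still by itself. Then, without touching the standard again, turn the table by its handle one click anticlockwise (seen from above), so that the standard comes to the pointer, let go of the handle and leave everything standing still. Do not disturb the oil bottle, the stone or the bolt.

Things in the scene. Friction and masses are not known exactly. Their poses are not given: they have to be found in the camera images.
- standard: The standard: plain turned steel, 150 mm tall, 0.48 to 0.72 kg. Foot disc 40 mm diameter, 10 thick; stem 16 diameter; heavy round head 48 diameter, 110 to 150 mm above the foot (straight side 114 to 146). Centre of mass about 105 mm up: falls over beyond about 11 degrees. Origin: centre of the foot's underside; z along the axis to the head. Starts in the cradle leaning 40 degrees, head uppermost.
- cradle: Fixed inclined cradle; plate 120 (x) x 70 (y) x 8 mm. Origin: centre of the plate's underside. The standard leans 40 degrees from vertical towards its -x: foot centre at x +42, z 34 mm on a sloping stop, stem on two rails (34 mm wide in all) on its lower, -x side, 45 to 103 mm along its axis; lift it straight up to clear them. The head stands free, its middle at x -42, z 134 mm.
- index_base: Fixed base of the indexing table, 140 mm diameter, with a pointer: a pin 14 mm diameter, 62 tall, 108 mm from the axis, in the direction 60 degrees anticlockwise from the base's +x. Origin: on the turning axis, at the underside. The aluminium disc above it is 180 mm diameter, its top face 35 mm above the origin.
- index_table (a joint): Turn of the disc, rad, growing anticlockwise from above. 0 at the start, with the screw rest towards the base's +x. It clicks into place every 60 degrees (1.047 rad): it pulls itself into the nearest click with up to 0.06 N m (0.8 N at the handle) and is damped (0.15 N m per rad/s). At 1.047 the rest is beside the pointer.
- rest_foot (a point): Point on the disc's top face under the middle of the screw rest, 62 mm from the turning axis; turns with the disc. The rest is a square steel pad, 56 x 56 mm, on a screw; its top stands 26 to 44 mm above this point (parallel to the disc), at a height that differs each time and is not reported. It does not give under less than 60 N.
- handle: Vertical steel handle pin screwed to the disc opposite the rest, 75 mm from the turning axis: 16 mm diameter (a 24 mm collar on the lowest 5 mm), 52 mm tall. Origin: centre of its underside, at the level of the disc's top face; it travels with the disc and spins easily on its own axis.
- oil_bottle: Bystander: white oil bottle with red nozzle, 54 mm diameter, 158 mm tall, standing. Origin: centre of its underside.
- dressing_stone: Bystander: grey dressing stone, 26 x 70 x 18 mm, lying flat. Origin: centre of its underside, long side along its y.
- bolt: Bystander: grey steel hex bolt, 29 x 82 x 26 mm, lying. Origin: centre of its underside, long side along its y.

How it is judged (in metres and radians):
On the way, in this order (a step that is already met when the one before it is completed fails the run):
1. the standard has been taken out of the cradle and is held upright in the air (distance between standard and cradle above 0.09 m and angle between standard's own z axis and vertical below 0.15 rad and contact force between standard and the fingers above 1 N and contact force between standard and index_base below 0.1 N), for 0.1 s.
2. it stands released, upright and still in the middle of the screw rest, with the table not yet turned (angle between standard's own z axis and vertical below 0.06 rad and horizontal distance between standard and rest_foot below 0.01 m and z of standard in the frame of rest_foot between 0.018 and 0.05 m and contact force between standard and index_base above 1 N and contact force between standard and the fingers below 0.05 N and linear speed of standard below 0.02 m/s and angular speed of standard below 0.35 rad/s and value of joint index_table between -0.12 and 0.12 rad), for 0.5 s.
3. the table is being turned anticlockwise by its handle (value of joint index_table between 0.3 and 0.95 rad and contact force between handle and the fingers above 0.2 N), for 0.05 s.
At the end, for the whole second after the job is handed in: The table rests one click on (1.047 rad within 0.09), and the standard stands on the screw rest, upright within 0.06 rad, its foot within 10 mm of the rest's middle, still and touched by nothing else; the handle is released (angle between standard's own z axis and vertical below 0.06 rad and horizontal distance between standard and rest_foot below 0.01 m and z of standard in the frame of rest_foot between 0.018 and 0.05 m and contact force between standard and index_base above 1 N and contact force between each of standard, handle and the fingers below 0.05 N and linear speed of standard below 0.02 m/s and angular speed of standard below 0.35 rad/s and value of joint index_table between 0.957 and 1.137 rad and velocity of joint index_table between -0.05 and 0.05 rad/s).
It fails at once if the standard is dropped: it moves faster than 0.25 m/s while the fingers do not hold it (contact force between standard and the fingers below 0.05 N and linear speed of standard above 0.25 m/s).
It fails at once if the standard is pressed or knocked on the table with more than 40 N (contact force between standard and index_base above 40 N).
It fails at once if the robot touches the standard while the table is away from its first click ((value of joint index_table above 0.2 rad or value of joint index_table below -0.2 rad) and (contact force between standard and the arm above 0.3 N or contact force between standard and the fingers above 0.3 N)).
It fails at once if the table is turned past the next click or backwards (value of joint index_table above 1.5 rad or value of joint index_table below -0.4 rad).
It fails at once if a bystander (oil bottle, stone, bolt) is moved by more than 30 mm (distance of any of oil_bottle, dressing_stone, bolt from where it was at the start of the episode above 0.03 m).
It also fails if it takes over 58 s, if anything falls off the work surface, if the arm or the gripper's body presses on something with over 40 N, if the wrist force passes 120 N, or if a joint passes its speed limit or range.

ROBOT

A 6-joint arm with a two-finger parallel gripper is mounted at the origin on the work surface; the furniture and walls round the work are solid. World frame = base frame: x ahead of the robot, y to its left, z up, the work surface at z = 0. Lengths are in mm, angles in rad, forces in N, time in s.
With the tool pointing down it reaches from about 300 to 775 mm from the base axis. Payload 14.6 kg.
Tool frame: the origin (TCP) lies at the very end of the fingers, on their centre line; the grasp point (between the pads) lies 19 mm behind it (grip_point_offset is the distance from the TCP to the grasp point, in mm); z points along the fingers, y is the line along which they close (so a half turn about z gives the same grasp; the last joint's range is limited). The gripper opens to 94 mm and grips with 3 to 60 N. Pads are 16 mm wide; open, the fingers measure 119 mm over their backs; the gripper's body (75 mm by 177 mm) begins 78 mm behind the grasp point.
Start: joints at [1.158, 0.3, 1.521, -0, 1.321, -0.067], TCP at [186.419, 517.433, 205.446] pointing down, gripper open.
Joint ranges: [-3.03, 3.03], [-0.79, 2.21], [0.23, 2.52], [-1.04, 4.18], [0, 3.07], [-2.55, 2.55]. Speed limits (rad/s): [2.22, 2.22, 2.57, 3.14, 3.14, 3.14].

INTERFACE

Orientations are given as [roll, pitch, yaw] about the fixed x, y, z axes, in that order (R = Rz(yaw) Ry(pitch) Rx(roll)).
In Python, from cell import read_state, camera, camera_info, sign_off, grip_point_offset gives the robot as it stands.
- The arm moves only by the shell command python3 -m handwheel 'ROWS' [FORCE]. ROWS is text: rows parted by semicolons, each of 5 numbers parted by spaces: the shift along the world's x, y, z in units of 40 mm (1.0 is 40 mm), then the turn about the world's z in units of 5 degrees (1.0 is 5 degrees), then the closure, from 0 (fully open) to 1 (shut). In form: dx dy dz yaw gripper; .... A call has 1 to 12 rows; each row shifts and turns the commanded pose from where the row before left it; what a row does not reach is not made up. A row lasts 1/12 s, in which the tool goes at most 41.7 mm and 7.16 degrees, less where a joint would pass 70% of its speed; a pose out of reach is approached as far as the arm can. A call is refused whole if a number of a shift passes 1 or a number of a turn 1, either way. A call with a gripper value outside its range is refused whole. The fingers move at their own pace and stop on an object; FORCE is the grip in N (left out, the last holds). Time passes only in rows, so rows that do not move let the fingers close. It gives the time, the measured TCP pose, the force, the opening and the grip force at its end, in the units of the state.
- read_state(): the state, without advancing time (a new reading comes with each control period).
- camera(name): name is "side" or "top" or "wrist"; returns (picture, depth): 480x640x3 uint8, red, green, blue; 480x640 float32, mm along the optical axis (not along the pixel's ray), 0 where there is no reading.
- camera_info(name): a dict with "intrinsics" (3x3 intrinsics, pixels), "k1" (the pictures are not rectified: a ray, as slopes to the right and down, at radius r is drawn at 1 + k1 r^2 times it, then the intrinsics apply), "world_from_camera" (4x4, takes a point from camera to world coordinates). Camera axes: x right, y down, z forward; pixel columns grow to the right and rows downward; lengths in mm; the calibration is good to about 2 mm. A picture is of the moment at which its call begins: read the wrist's pose just before it. camera_info takes no time and is no camera call; for the wrist camera it gives the pose at the moment of the call.
- sign_off(): hands the job in; it is judged then, once.
The state is a dict: "clock": time; "joints": joint angles; "qd": joint speeds; "effort": joint torques, N m; "eef_pos": TCP position; "eef_rot": TCP orientation; "wrist_force": force on the tool from outside, world axes, zero at the start; "moment": the same for the moment, N m; "finger_gap": finger opening in mm; "finger_force": force on a finger pad.
Only numpy, scipy, OpenCV 4.12 (cv2) and the standard library are available. Lean on these libraries where they do the work, as an engineer would, in place of code of your own. Each camera call takes 0.05 s, during which the arm holds its last target. There are 200 camera calls.

## Working session

There is one attempt and no reset: what is moved stays moved. The work goes in short steps, Python scripts to look and compute and a shell command to move; the robot and the scene stay as the last step left them, time stands still between calls to the robot, and variables do not carry over. Pictures are saved under pics/ and viewed, at most 10 in all, crops included, and the job is handed in when it is done.

```bash
mkdir -p pics; ls
cat > h.py <<'E'
import numpy as np,cv2
from cell import *
def grab(n,tag):
    inf=camera_info(n);p,d=camera(n);cv2.imwrite(f'pics/{tag}.png',p[:,:,::-1]);np.savez(f'{tag}.npz',p=p,d=d,K=inf['intrinsics'],k1=inf['k1'],T=inf['world_from_camera'])
def cloud(tag):
    z=np.load(f'{tag}.npz');K=z['K'];k1=float(z['k1']);d=z['d']
    v,u=np.mgrid[:480,:640];x=(u-K[0,2])/K[0,0];y=(v-K[1,2])/K[1,1]
    xu,yu=x.copy(),y.copy()
    for _ in range(8):
        s=1+k1*(xu**2+yu**2);xu=x/s;yu=y/s
    P=np.stack([xu*d,yu*d,d],-1)@z['T'][:3,:3].T+z['T'][:3,3]
    P[d<=0]=np.nan
    return P,z['p']
E
python3 - <<'E'
from h import *
s=read_state();print(s)
for n in('top','side'):
    grab(n,n+'0');print(n,camera_info(n))
E
```

```text
pics
{'clock': 0.0, 'joints': array([ 1.15840931e+00,  3.00449432e-01,  1.52157808e+00,  5.53933863e-06,
        1.32066747e+00, -6.66230780e-02]), 'qd': array([ 0.00055728, -0.00077824, -0.00099196, -0.00057474,  0.00112489,
        0.00037311]), 'effort': array([ 1.93342086e-03, -5.31806266e+01, -3.52736843e+01,  7.09448196e-02,
        2.43466313e-02, -1.05026754e-04]), 'eef_pos': array([186.31535911, 517.21243985, 204.89947725]), 'eef_rot': array([-3.14049313e+00, -7.87393774e-05,  2.79582730e+00]), 'wrist_force': array([ 0.06091823, -1.46388712,  1.13358454]), 'moment': array([ 0.05857117, -0.05945359,  0.03863314]), 'finger_force': 0.0, 'finger_gap': 94.21524972673666}
top {'intrinsics': array([[507.45497177,   0.        , 323.60599002],
       [  0.        , 507.45497177, 230.51144906],
       [  0.        ,   0.        ,   1.        ]]), 'k1': 0.015718311851648077, 'world_from_camera': array([[ 1.27519983e-02, -9.93273586e-01,  1.15086794e-01,
         4.20282160e+02],
       [-9.99154946e-01, -1.71552156e-02, -3.73509433e-02,
         3.17191523e+02],
       [ 3.90740442e-02, -1.14513240e-01, -9.92652979e-01,
         8.90250707e+02],
       [ 0.00000000e+00,  0.00000000e+00,  0.00000000e+00,
         1.00000000e+00]])}
side {'intrinsics': array([[564.83945015,   0.        , 327.36271929],
       [  0.        , 564.83945015, 234.43701679],
       [  0.        ,   0.        ,   1.        ]]), 'k1': -0.01017044991112947, 'world_from_camera': array([[ 9.99710698e-01,  1.28008134e-02,  2.03631683e-02,
         5.05274285e+02],
       [-1.02219153e-02, -5.40243712e-01,  8.41446519e-01,
        -4.62717784e+02],
       [ 2.17722735e-02, -8.41411238e-01, -5.39956570e-01,
         5.59188546e+02],
       [ 0.00000000e+00,  0.00000000e+00,  0.00000000e+00,
         1.00000000e+00]])}
```

View pics/top0.png

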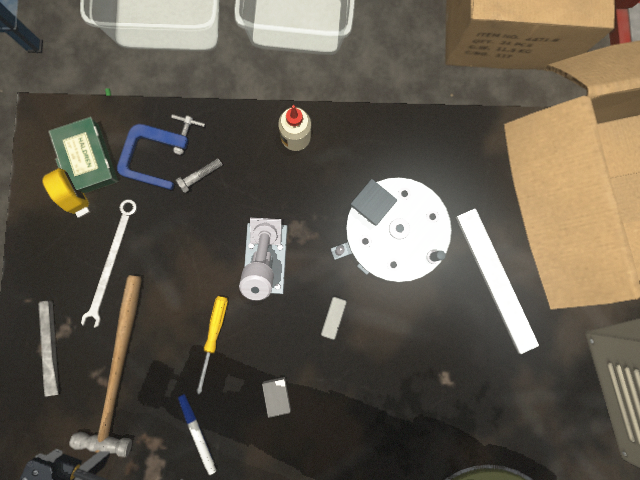

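View pics/side0.png

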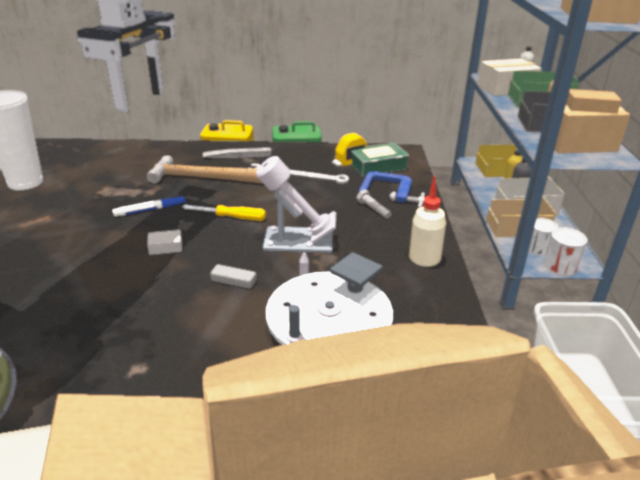

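The top view shows the cradle and standard, with the head at about (256,287) and the foot at about (266,230). The disc centre is near (399,229), the rest pad at (374,201), the handle at (437,255) and the pointer at (340,251). The side view confirms the standard leans towards −x. Next I measure from both clouds.

Run:
```python
from h import *
P,p=cloud('top0');Q,q=cloud('side0')
def at(C,u,v):return np.nanmedian(C[v-1:v+2,u-1:u+2].reshape(-1,3),0).round(1)
for n,u,v in[('head',256,287),('headtop',257,290),('stem',263,245),('disc c',399,229),('pad',374,201),('handle',436,255),('pointer',340,250),('bottle',295,118),('stone',335,318),('bolt',200,176),('table',300,380)]:print(n,at(P,u,v))
for n,u,v in[('head',267,172),('pad',357,268),('disc',310,305),('handle',294,309)]:print('side',n,at(Q,u,v))
def plane(A):
    c=np.nanmean(A,0);A=A[~np.isnan(A).any(1)];
    for _ in range(5):
        c=A.mean(0);n=np.linalg.svd(A-c,full_matrices=False)[2][2];n*=np.sign(n[2]);r=(A-c)@n;A=A[abs(r)<max(2*r.std(),.5)]
    return n.round(4),c.round(1),len(A),r.std().round(2)
m=np.zeros((480,640),np.uint8);
# disc
for C,nm,D in((P,'top',0),(Q,'side',0)):
    dc=at(P,399,229);r=np.hypot(C[...,0]-dc[0],C[...,1]-dc[1])
    M=(r<95)&(C[...,2]>25)&(C[...,2]<50);print(nm,'disc',plane(C[M]))
    A=C[M];(cx,cy),rad=cv2.minEnclosingCircle(A[:,:2].astype(np.float32));print(cx,cy,rad)
    M=(r<95)&(C[...,2]>58)&(C[...,2]<84)&(C[...,0]>dc[0]);n,c,k,s=plane(C[M]);print(nm,'pad',n,c,k,s)
    print(cv2.minAreaRect(C[M][:,:2].astype(np.float32)))
    M=(r<100)&(C[...,2]>70)&(C[...,2]<100)&(C[...,0]<dc[0])&(C[...,1]<dc[1]);print('handle',np.nanmean(C[M],0),M.sum(),np.nanmax(C[M][:,2]) if M.any() else 0)
    h=at(P,256,287);M=(np.hypot(C[...,0]-h[0],C[...,1]-h[1])<50)&(C[...,2]>105);A=C[M];print('head pts',A.min(0),A.max(0),A.mean(0),len(A))
    # cradle plate
    M=(abs(C[...,0]-h[0]-50)<110)&(abs(C[...,1]-h[1])<80)&(C[...,2]>4)&(C[...,2]<14);print('plate',cv2.minAreaRect(C[M][:,:2].astype(np.float32)),plane(C[M]))
```

```text
head [422.4 385.6 153.1]
headtop [418.1 384.3 150. ]
stem [489.7 383.6  75.3]
disc c [523.  158.3  46.1]
pad [564.6 204.9  76.1]
handle [477.2 106.6  86.6]
pointer [484.6 258.7  60.9]
bottle [685.6 335.2 120. ]
stone [372.2 263.2  19.7]
bolt [613.4 500.7  15.7]
table [266.8 320.7   1.1]
side head [424.8 364.9 147. ]
side pad [565.8 202.1  75.2]
side disc [498.1 165.9  34.9]
side handle [478.5  94.1  87.9]
top disc (array([-3.e-04,  2.e-04,  1.e+00]), array([518.2, 152.9,  35.6]), 6069, np.float64(1.18))
524.8447265625 157.26763916015625 89.96485137939453
top pad [ 0.0021 -0.      1.    ] [563.5 205.5  75.9] 1002 1.05
((563.799072265625, 205.50726318359375), (55.76315689086914, 56.39234924316406), 50.93977737426758)
handle [477.42454481 100.8473921   84.98358792] 97 90.54327153362885
head pts [403.47224419 363.265432   105.12728866] [465.42296437 411.11721341 164.28275138] [431.98533719 386.1552258  148.33654875] 1087
plate ((472.7208557128906, 385.1458740234375), (218.75399780273438, 158.1790008544922), 0.08331360667943954) (array([ 0.0058, -0.0094,  0.9999]), array([471.7, 375.6,   8.3]), 893, np.float64(1.4))
side disc (array([1.e-04, 5.e-04, 1.e+00]), array([522.8, 164. ,  35.3]), 4853, np.float64(0.76))
524.9083251953125 157.5113067626953 90.56546783447266
side pad [-0.0028 -0.0055  1.    ] [564.6 202.   75.8] 831 0.82
((564.8432006835938, 204.1389617919922), (59.85565948486328, 57.41229248046875), 51.390254974365234)
handle [478.53505274  94.52740846  81.28927725] 191 88.87379557877051
head pts [404.21029863 359.85990444 105.04978315] [467.35132991 406.01512213 162.53076799] [436.24282888 373.51990807 137.3326188 ] 885
plate ((447.73828125, 404.5427551269531), (111.40904235839844, 174.60238647460938), 87.34881591796875) (array([ 6.0e-04, -6.3e-03,  1.0e+00]), array([463.6, 379.7,   8.3]), 981, np.float64(0.96))
```

```bash
cat > fit.py <<'E'
from h import *
from scipy.optimize import least_squares
def sdf(A,f,a):
    s=(A-f)@a;r=np.linalg.norm(A-f-s[:,None]*a,axis=1)
    def box(s0,s1,R):
        dx=r-R;dz=abs(s-(s0+s1)/2)-(s1-s0)/2
        return np.hypot(np.maximum(dx,0),np.maximum(dz,0))+np.minimum(np.maximum(dx,dz),0)
    return np.min([box(0,10,20),box(10,110,8),box(110,150,24)],0)
def axis(t,az):return np.array([np.sin(t)*np.cos(az),np.sin(t)*np.sin(az),np.cos(t)])
def fit(A,x0,gate=8):
    for g in(25,gate,gate*.6):
        B=A[abs(sdf(A,x0[:3],axis(*x0[3:])))<g]
        x0=least_squares(lambda x:sdf(B,x[:3],axis(*x[3:])),x0,loss='soft_l1').x
    e=sdf(B,x0[:3],axis(*x0[3:]));return x0,len(B),np.sqrt((e**2).mean())
E
python3 - <<'E'
from fit import *
L=[]
for t in('top0','side0'):
    C,_=cloud(t);C=C.reshape(-1,3);C=C[~np.isnan(C).any(1)];C=C[(C[:,2]>50)&(np.hypot(C[:,0]-460,C[:,1]-384)<110)];L.append(C)
for A in(L[0],L[1],np.vstack(L)):
    x,n,e=fit(A,np.array([515,384,34,.7,np.pi]));a=axis(*x[3:]);print(x.round(3),n,e,'s130',(x[:3]+130*a).round(1),'s138',(x[:3]+138*a).round(1))
E
```

```text
[515.594 384.148  34.581   0.705   3.104] 1495 1.0922753168935453 s130 [431.4 387.3 133.6] s138 [426.2 387.5 139.7]
[515.746 382.101  33.927   0.697   3.077] 1330 1.6995217240195857 s130 [432.5 387.5 133.6] s138 [427.4 387.8 139.7]
[515.778 383.339  34.503   0.703   3.093] 2813 1.3457732616644116 s130 [431.8 387.4 133.6] s138 [426.6 387.6 139.8]
```

```bash
python3 -m handwheel '.668 -.36 0 .38 0;.668 -.36 0 .38 0;.668 -.36 0 .38 0;.668 -.36 0 .38 0;.668 -.36 0 .38 0;.668 -.36 0 .38 0;.668 -.36 0 .38 0;.668 -.36 0 .38 0;.668 -.36 0 .38 0;0 0 0 0 0;0 0 0 0 0' 30
python3 - <<'E'
from h import *
grab('wrist','w1');print(read_state()['eef_pos'],read_state()['eef_rot'])
E
```

```text
clock: 1.02
eef_pos: [427.7, 387.0, 204.8]
eef_rot: [-3.141, -0.001, 3.092]
wrist_force: [0.3, -0.2, -0.6]
finger_gap: 93.8
finger_force: 0.0
[426.78571958 387.64442567 204.97971408] [-3.14110905e+00 -7.98961732e-04  3.09297885e+00]
```

View pics/w1.png

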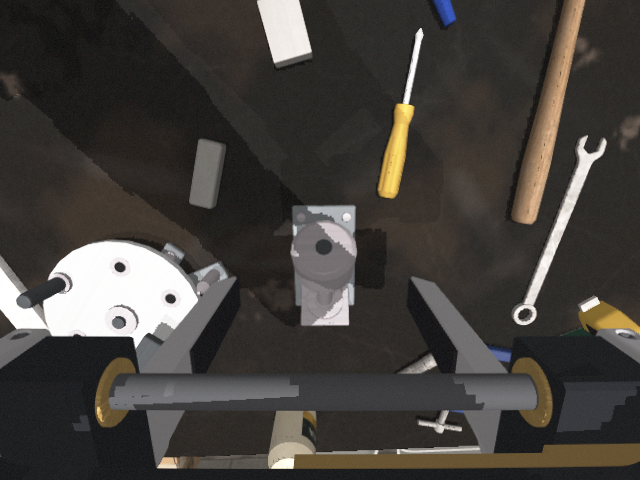

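The wrist view shows the head at about (323,248), midway between the fingers (235 and 412). I descend and grip.

```bash
python3 -m handwheel '0 0 -.5 0 0;0 0 -.5 0 0;0 0 -.5 0 0;0 0 -.45 0 0;0 0 0 0 0;0 0 0 0 0.3;0 0 0 0 1;0 0 0 0 1;0 0 0 0 1;0 0 0 0 1;0 0 0 0 1;0 0 0 0 1' 30
```

```text
clock: 2.07
eef_pos: [427.0, 387.9, 127.7]
eef_rot: [3.141, 0.0, 3.094]
wrist_force: [0.7, 0.0, 0.3]
finger_gap: 50.9
finger_force: 0.0
```

```bash
python3 -m handwheel '0 0 0 0 1;0 0 0 0 1;0 0 0 0 1;0 0 0 0 1;0 0 0 0 1' 30; python3 -m handwheel '0 0 .2 0 1;0 0 .3 0 1;0 0 .4 0 1;0 0 .5 0 1;0 0 .5 0 1;0 0 .5 0 1;0 0 .4 0 1;0 0 .2 0 1;0 0 0 0 1;0 0 0 0 1'
cat >> fit.py <<'E'
def look(tag,z0=0):
    L=[];st=read_state();e=st['eef_pos']
    for t in('top','side'):
        grab(t,tag+t);C,_=cloud(tag+t);C=C.reshape(-1,3);C=C[~np.isnan(C).any(1)]
        C=C[(C[:,2]>z0)&(C[:,2]<e[2]+12)&(np.hypot(C[:,0]-e[0],C[:,1]-e[1])<130)]
        yw=st['eef_rot'][2];d=(C-e)@np.array([np.sin(yw),-np.cos(yw),0]);L.append(C[abs(d)<24])
    A=np.vstack(L);best=None
    for t in(.02,.35,.7):
        a=axis(t,yw);r=fit(A,np.r_[e+[0,0,13]-138*a,t,yw])
        if best is None or (r[1],-r[2])>(best[1],-best[2]):best=r
    x,n,er=best;a=axis(*x[3:]);print('e',e.round(1),'foot',x[:3].round(1),'tilt,az',x[3:].round(3),n,er.round(2),'s138',(x[:3]+138*a).round(1))
E
python3 -c "
from fit import *
look('a',60)"
```

```text
clock: 2.48
eef_pos: [426.9, 387.4, 127.6]
eef_rot: [-3.141, -0.0, 3.094]
wrist_force: [-1.8, -5.4, 3.3]
finger_gap: 47.4
finger_force: 30.0
clock: 3.32
eef_pos: [426.7, 387.8, 247.1]
eef_rot: [-3.141, -0.0, 3.094]
wrist_force: [0.2, 0.2, -5.9]
finger_gap: 47.4
finger_force: 30.0
e [426.7 387.8 247.1] foot [514.1 384.2 152. ] tilt,az [0.684 3.092] 1144 1.25 s138 [426.9 388.5 259. ]
```

```bash
python3 -m handwheel '0 0 0 0 1;0 0 0 0 1;0 0 0 0 1;0 0 0 0 1' 18;python3 -c "
from fit import *
look('b',60)"; python3 -m handwheel '0 0 0 0 1;0 0 0 0 1;0 0 0 0 1;0 0 0 0 1' 13;python3 -c "
from fit import *
look('c',60)"
```

```text
clock: 3.75
eef_pos: [426.9, 387.8, 247.2]
eef_rot: [-3.141, -0.0, 3.094]
wrist_force: [-0.1, 0.5, -5.2]
finger_gap: 47.7
finger_force: 18.0
e [426.9 387.8 247.2] foot [513.6 384.2 152.3] tilt,az [0.678 3.09 ] 1135 1.2 s138 [427.2 388.7 259.8]
clock: 4.18
eef_pos: [426.9, 387.8, 247.4]
eef_rot: [3.142, -0.0, 3.094]
wrist_force: [0.1, 0.8, -5.3]
finger_gap: 47.7
finger_force: 13.0
e [426.9 387.8 247.4] foot [477.3 385.5 131.1] tilt,az [0.368 3.08 ] 1145 1.14 s138 [427.8 388.6 259.9]
```

```bash
python3 -m handwheel '0 0 0 0 1;0 0 0 0 1;0 0 0 0 1;0 0 0 0 1;0 0 0 0 1;0 0 0 0 1';python3 -c "
from fit import *
look('d',60)"; python3 -m handwheel '0 0 0 0 1;0 0 0 0 1;0 0 0 0 1;0 0 0 0 1' 11;python3 -c "
from fit import *
look('e',60)"
```

```text
clock: 4.78
eef_pos: [426.9, 387.8, 247.5]
eef_rot: [3.142, -0.0, 3.094]
wrist_force: [-0.9, 0.1, -6.3]
finger_gap: 47.7
finger_force: 13.0
e [426.9 387.8 247.5] foot [477.6 385.4 131.1] tilt,az [0.37  3.074] 1141 1.16 s138 [427.7 388.7 259.7]
clock: 5.22
eef_pos: [426.9, 387.8, 247.4]
eef_rot: [-3.142, -0.0, 3.094]
wrist_force: [-0.2, -0.1, -5.3]
finger_gap: 48.0
finger_force: 11.0
e [426.9 387.8 247.4] foot [477.2 385.5 131. ] tilt,az [0.367 3.076] 1142 1.2 s138 [427.8 388.7 259.8]
```

```bash
python3 -m handwheel '0 0 0 0 1;0 0 0 0 1;0 0 0 0 1;0 0 0 0 1' 9.5;python3 -c "
from fit import *
look('f',60)"; python3 -m handwheel '0 0 0 0 1;0 0 0 0 1;0 0 0 0 1;0 0 0 0 1' 8.5;python3 -c "
from fit import *
look('g',60)"
```

```text
clock: 5.65
eef_pos: [426.9, 387.8, 247.4]
eef_rot: [-3.142, -0.0, 3.094]
wrist_force: [-0.4, -0.2, -4.3]
finger_gap: 47.8
finger_force: 9.5
e [426.9 387.8 247.4] foot [467.3 385.9 127.2] tilt,az [0.289 3.069] 1159 1.21 s138 [428.  388.8 259.5]
clock: 6.08
eef_pos: [426.9, 387.8, 247.5]
eef_rot: [3.142, -0.0, 3.094]
wrist_force: [0.0, -0.6, -5.1]
finger_gap: 48.2
finger_force: 8.5
e [426.9 387.8 247.5] foot [467.2 386.  127.2] tilt,az [0.289 3.07 ] 1141 1.18 s138 [427.9 388.8 259.5]
```

```bash
python3 -m handwheel '0 0 0 0 1;.6 0 0 0 1;.5 0 0 0 1;.4 0 0 0 1;.35 0 0 0 1;.3 0 0 0 1;.25 0 0 0 1;.2 0 0 0 1;.15 0 0 0 1;.1 0 0 0 1;.05 0 0 0 1;0 0 0 0 1' 11;python3 -c "
from fit import *
look('h',60)"
```

```text
clock: 7.18
eef_pos: [543.0, 387.9, 247.4]
eef_rot: [-3.142, -0.0, 3.094]
wrist_force: [-0.5, -0.5, -5.4]
finger_gap: 48.0
finger_force: 11.0
e [543.  387.9 247.4] foot [555.6 387.  121.6] tilt,az [0.087 3.   ] 1153 1.14 s138 [543.8 388.7 259.1]
```

```bash
python3 -m handwheel '0 0 0 0 1;.4 0 0 0 1;.25 0 0 0 1;.2 0 0 0 1;.15 0 0 0 1;.1 0 0 0 1;.05 0 0 0 1;0 0 0 0 1' 10.5;python3 -c "
from fit import *
look('i',60)"
```

```text
clock: 7.95
eef_pos: [589.0, 387.8, 247.4]
eef_rot: [-3.142, -0.0, 3.094]
wrist_force: [-0.2, -0.8, -5.8]
finger_gap: 47.8
finger_force: 10.5
e [589.  387.8 247.4] foot [594.  387.1 120.7] tilt,az [0.031 2.808] 1133 1.12 s138 [589.9 388.5 258.7]
```

```bash
python3 -m handwheel '-.06 -.1 0 0 1;-.06 -.25 0 0 1;-.06 -.4 0 0 1;-.06 -.5 0 0 1;-.06 -.55 0 0 1;-.06 -.55 0 0 1;-.06 -.55 0 0 1;-.06 -.5 0 0 1;-.06 -.5 0 0 1;-.06 -.375 0 0 1;-.06 -.2 0 0 1;-.03 -.1 0 0 1' 22;python3 -m handwheel '0 0 0 0 1;0 0 0 0 1';python3 -c "
from fit import *
look('j',95)"
```

```text
clock: 9.05
eef_pos: [560.9, 203.9, 247.9]
eef_rot: [3.141, 0.001, 3.093]
wrist_force: [0.5, -0.1, -5.5]
finger_gap: 47.5
finger_force: 22.0
clock: 9.22
eef_pos: [561.2, 205.4, 247.6]
eef_rot: [3.141, 0.0, 3.095]
wrist_force: [0.6, 0.7, -5.3]
finger_gap: 47.9
finger_force: 22.0
e [561.2 205.4 247.6] foot [566.2 205.2 121. ] tilt,az [0.032 2.895] 1977 0.92 s138 [561.9 206.3 258.9]
```

```bash
python3 -m handwheel '0 0 -.08 0 1;0 0 -.14 0 1;0 0 -.17 0 1;0 0 -.17 0 1;0 0 -.17 0 1;0 0 -.12 0 1;0 0 -.08 0 1;0 0 -.03 0 1;0 0 0 0 1;0 0 0 0 1' 15;python3 -m handwheel '0 0 -.025 0 1;0 0 -.025 0 1;0 0 0 0 1' 12;python3 -m handwheel '0 0 -.025 0 1;0 0 -.025 0 1;0 0 0 0 1' 12
```

```text
clock: 10.15
eef_pos: [561.4, 204.8, 209.3]
eef_rot: [3.141, 0.0, 3.094]
wrist_force: [-0.0, -0.5, -5.1]
finger_gap: 47.5
finger_force: 15.0
clock: 10.4
eef_pos: [561.3, 204.8, 207.0]
eef_rot: [-3.142, -0.0, 3.094]
wrist_force: [0.8, -0.0, -5.0]
finger_gap: 47.5
finger_force: 12.0
clock: 10.65
eef_pos: [561.2, 204.8, 204.8]
eef_rot: [-3.141, -0.0, 3.094]
wrist_force: [0.0, -0.8, -5.8]
finger_gap: 47.7
finger_force: 12.0
```

```bash
python3 -m handwheel '0 0 -.02 0 1;0 0 0 0 1;0 0 0 0 1'|grep -E 'pos|force';python3 -m handwheel '0 0 -.02 0 1;0 0 0 0 1;0 0 0 0 1'|grep -E 'pos|force';python3 -m handwheel '0 0 -.02 0 1;0 0 0 0 1;0 0 0 0 1'|grep -E 'pos|force'
```

```text
eef_pos: [561.3, 204.8, 204.2]
wrist_force: [0.0, -0.8, -5.3]
finger_force: 12.0
eef_pos: [561.3, 204.9, 203.4]
wrist_force: [-0.1, 0.4, -5.1]
finger_force: 12.0
eef_pos: [561.5, 204.9, 203.1]
wrist_force: [-0.2, -0.1, -0.8]
finger_force: 12.0
```

```bash
for i in 1 2; do python3 -m handwheel '0 0 -.012 0 1;0 0 0 0 1;0 0 0 0 1' 10|grep -E 'pos|force'; done; python3 -c "
from fit import *
look('k',95)"
```

```text
eef_pos: [561.7, 204.9, 202.9]
wrist_force: [0.7, -0.4, 4.5]
finger_force: 10.0
eef_pos: [561.8, 205.0, 202.9]
wrist_force: [0.4, -0.1, 8.8]
finger_force: 10.0
e [561.8 205.  202.9] foot [565.8 204.4  77.8] tilt,az [0.026 2.785] 1109 0.85 s138 [562.4 205.6 215.8]
```

```bash
python3 -m handwheel '.02 0 0 0 1;.02 0 0 0 1;.02 0 0 0 1;.02 0 0 0 1;0 0 0 0 1;0 0 0 0 1' 7|grep -E 'pos|force'; python3 -c "
from fit import *
look('l',95)"
```

```text
eef_pos: [564.9, 204.9, 202.6]
wrist_force: [0.2, -0.5, 6.9]
finger_force: 7.0
e [564.9 204.9 202.6] foot [565.8 204.6  78.2] tilt,az [-0.006  5.007] 1119 0.83 s138 [565.5 205.4 216.2]
```

```bash
python3 -m handwheel '0 0 0 0 1;0 0 0 0 1;0 0 0 0 .49;0 0 0 0 .485;0 0 0 0 .48;0 0 0 0 .475;0 0 0 0 .47;0 0 0 0 .465;0 0 0 0 .46;0 0 0 0 .45;0 0 0 0 .44;0 0 0 0 .42' 3; python3 -m handwheel '0 0 0 0 .38;0 0 0 0 .34;0 0 0 0 .28;0 0 0 0 .2;0 0 0 0 .1;0 0 0 0 0;0 0 0 0 0;0 0 0 0 0;0 0 0 0 0;0 0 0 0 0;0 0 0 0 0;0 0 0 0 0'; python3 -c "
from fit import *
look('m',95)"
```

```text
clock: 13.6
eef_pos: [564.5, 204.8, 201.7]
eef_rot: [3.142, -0.0, 3.094]
wrist_force: [-0.9, -0.2, -0.6]
finger_gap: 54.0
finger_force: 0.0
clock: 14.6
eef_pos: [564.5, 204.8, 201.7]
eef_rot: [-3.142, -0.0, 3.094]
wrist_force: [-0.1, -0.0, 0.1]
finger_gap: 93.9
finger_force: 0.0
e [564.5 204.8 201.7] foot [565.6 204.7  77.8] tilt,az [0.005 1.447] 1008 0.82 s138 [565.6 205.4 215.8]
```

View pics/mside.png

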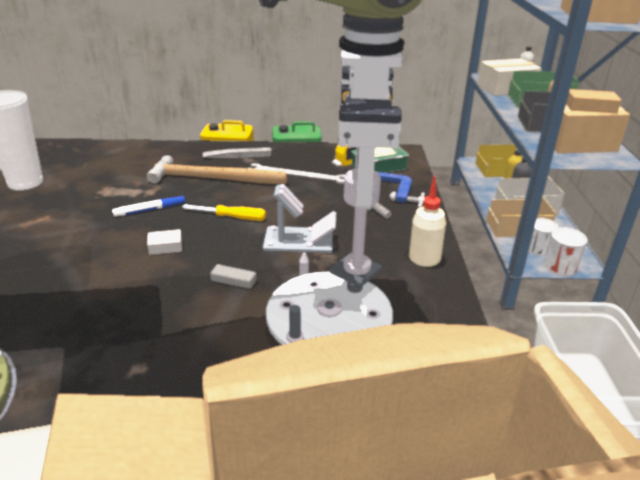

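The side view shows the standard upright on the pad near (360,230), with the fingers open. The fit puts the foot 1.4 mm from the pad centre. Next I lift clear.

```bash
python3 -m handwheel '0 0 .1 0 0;0 0 .2 0 0;0 0 .35 0 0;0 0 .5 0 0;0 0 .5 0 0;0 0 .3 0 0;0 0 0 0 0'; python3 -c "
from fit import *
s=read_state();print(s['joints'].round(3),s['eef_pos'])
for t in('m','i'):
  for v in('top','side'):
    C,_=cloud(t+v);r=np.hypot(C[...,0]-477.2,C[...,1]-99.5);M=(r<20)&(C[...,2]>45)&(C[...,2]<95);A=C[M];print(v,len(A),A[:,2].max(),A.mean(0))
    f=lambda x:np.maximum(np.hypot(A[:,0]-x[0],A[:,1]-x[1])-8,A[:,2]-x[2])
    print(least_squares(f,[477,100,87],loss='soft_l1').x)
"
```

```text
clock: 15.28
eef_pos: [565.2, 205.1, 283.3]
eef_rot: [3.14, 0.005, 3.094]
wrist_force: [-0.4, -0.2, 0.4]
finger_gap: 94.1
finger_force: 0.0
[ 0.287  0.371  1.248 -0.     1.517 -1.236] [565.19295594 205.060429   283.33418162]Traceback (most recent call last):
  File "<string>", line 6, in <module>
    C,_=cloud(t+v);r=np.hypot(C[...,0]-477.2,C[...,1]-99.5);M=(r<20)&(C[...,2]>45)&(C[...,2]<95);A=C[M];print(v,len(A),A[:,2].max(),A.mean(0))
                                                                                                                       ~~~~~~~~~~^^
    return umr_maximum(a, axis, None, out, keepdims, initial, where)
ValueError: zero-size array to reduction operation maximum which has no identity
```

```bash
python3 -m handwheel '-.11 -.132 0 -.968 0;-.11 -.132 0 -.968 0;-.11 -.132 0 -.968 0;-.11 -.132 0 -.968 0;-.11 -.132 0 -.968 0;-.11 -.132 0 -.968 0;-.11 -.132 0 -.968 0;-.11 -.132 0 -.968 0;-.11 -.132 0 -.968 0;-.11 -.132 0 -.968 0'>/dev/null;  python3 -m handwheel '-.11 -.132 0 -.968 0;-.11 -.132 0 -.968 0;-.11 -.132 0 -.968 0;-.11 -.132 0 -.968 0;-.11 -.132 0 -.968 0;-.11 -.132 0 -.968 0;-.11 -.132 0 -.968 0;-.11 -.132 0 -.968 0;-.11 -.132 0 -.968 0;-.11 -.132 0 -.968 0;0 0 0 0 0;0 0 0 0 0'
cat > hd.py <<'E'
from fit import *
import sys
tag=sys.argv[1];x0=[float(a) for a in sys.argv[2:4]]
for v in('wrist','side','top'):
    grab(v,tag+v);C,_=cloud(tag+v);r=np.hypot(C[...,0]-x0[0],C[...,1]-x0[1]);M=(r<22)&(C[...,2]>45)&(C[...,2]<95);A=C[M]
    if len(A)<15:print(v,'few');continue
    f=lambda x:np.maximum(np.hypot(A[:,0]-x[0],A[:,1]-x[1])-8,A[:,2]-x[2])
    print(v,len(A),least_squares(f,[*x0,87],loss='soft_l1').x.round(1))
E
python3 hd.py n 477.2 99.5
```

```text
clock: 17.12
eef_pos: [476.4, 99.2, 279.5]
eef_rot: [-3.141, 0.0, 1.407]
wrist_force: [-0.2, 0.1, 0.3]
finger_gap: 93.9
finger_force: 0.0
wrist 234 [478.3  95.9  86.6]
side 359 [478.9  98.3  87.2]
top 132 [478.6  98.   87.4]
```

View pics/nwrist.png

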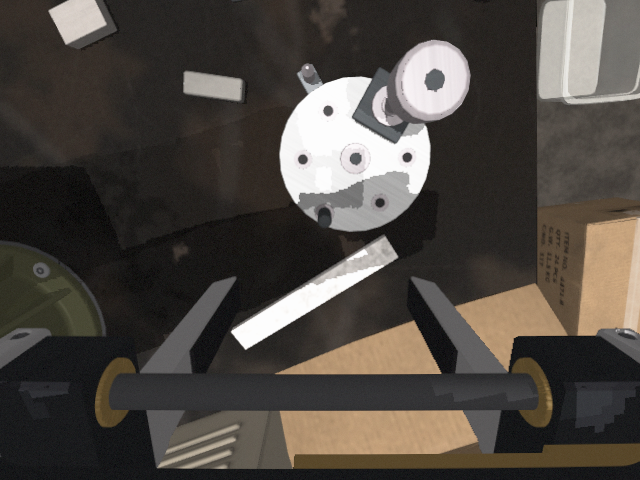

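The wrist view shows the handle at (324,217), the standard standing at upper right, and the bar and carton further out. Before going down I check clearances from the swept gripper body.

Run:
```python
from fit import *
print('cam',camera_info('wrist')['world_from_camera'][:3,3]-read_state()['eef_pos'])
P=np.vstack([cloud(t)[0].reshape(-1,3) for t in('top0','side0')]);P=P[~np.isnan(P).any(1)]
c=np.array([524.9,157.4])
for a in(230.5,250,270,290.5,300):
    h=c+75*np.array([np.cos(np.radians(a)),np.sin(np.radians(a))])
    for nm,lo,hx,hy,zc in(('body',0,37,89,140),('fingers',0,10,62,45)):
        d=P[:,:2]-h;ty=np.array([np.sin(1.407),-np.cos(1.407)]);tx=np.array([ty[1],-ty[0]])
        u,v=d@tx,d@ty
        M=(abs(u)<hx+8)&(abs(v)<hy+8)&(P[:,2]>zc-10)&(P[:,2]<320)
        if nm=='fingers':M&=(np.hypot(*(P[:,:2]-[477.5,99.]).T)>25)&(np.hypot(*(P[:,:2]-[564,205.]).T)>45)
        print(a,h.round(1),nm,M.sum(),P[M].min(0).round() if M.any() else '',P[M].max(0).round() if M.any() else '')
```

```text
cam [ 13.37100116  77.13626913 178.82369613]
230.5 [477.2  99.5] body 0  
230.5 [477.2  99.5] fingers 542 [443.  72.  35.] [549. 123.  40.]
250 [499.2  86.9] body 0  
250 [499.2  86.9] fingers 456 [446.  68.  35.] [570. 114.  41.]
270 [524.9  82.4] body 0  
270 [524.9  82.4] fingers 453 [490.  68.  35.] [581. 104.  41.]
290.5 [551.2  87.1] body 0  
290.5 [551.2  87.1] fingers 646 [495.  72.  35.] [589. 114.  41.]
300 [562.4  92.4] body 0  
300 [562.4  92.4] fingers 811 [496.  77.  35.] [596. 121.  41.]
```

```bash
python3 -m handwheel '.04 -.01 -.5 0 0;0 0 -.5 0 0;0 0 -.5 0 0;0 0 -.5 0 0;0 0 -.5 0 0;0 0 -.5 0 0;0 0 -.5 0 0;0 0 -.5 0 0;0 0 -.5 0 0;0 0 -.45 0 0;0 0 -.34 0 0;0 0 0 0 0' 6;  python3 -m handwheel '0 0 0 0 .4;0 0 0 0 .6;0 0 0 0 .7;0 0 0 0 1;0 0 0 0 1;0 0 0 0 1;0 0 0 0 1;0 0 0 0 1;0 0 0 0 1;0 0 0 0 1;0 0 0 0 1;0 0 0 0 1' 6
python3 - <<'E'
from h import *
e=read_state()['eef_pos'];print(e)
c=np.array([524.9,157.4]);a0=np.arctan2(*(e[:2]-c)[::-1]);print(np.degrees(a0)%360,np.hypot(*(e[:2]-c)))
s=np.r_[.5,1.5,[2.5]*22,1.5,.8,.7]*60/60;s=np.cumsum(s);print(s[-1])
a=np.radians(231+np.r_[0,s]);p=75.2*np.c_[np.cos(a),np.sin(a)]/40;print(np.diff(p,axis=0).round(3).tolist())
E
```

```text
clock: 18.27
eef_pos: [476.8, 98.9, 65.5]
eef_rot: [-3.137, 0.001, 1.406]
wrist_force: [0.1, 0.3, 1.1]
finger_gap: 94.1
finger_force: 0.0
clock: 19.27
eef_pos: [478.1, 98.8, 68.1]
eef_rot: [-3.142, -0.0, 1.405]
wrist_force: [0.1, -0.1, 0.4]
finger_gap: 17.3
finger_force: 0.0
[478.10618527  98.84713058  68.07717201]
231.36913023623393 74.9539833090519
60.0
[[0.013, -0.01], [0.039, -0.03], [0.067, -0.048], [0.069, -0.045], [0.07, -0.042], [0.072, -0.039], [0.074, -0.036], [0.075, -0.032], [0.077, -0.029], [0.078, -0.026], [0.079, -0.022], [0.08, -0.019], [0.081, -0.015], [0.081, -0.012], [0.082, -0.008], [0.082, -0.005], [0.082, -0.001], [0.082, 0.003], [0.082, 0.006], [0.081, 0.01], [0.081, 0.013], [0.08, 0.017], [0.08, 0.02], [0.079, 0.024], [0.047, 0.016], [0.025, 0.009], [0.021, 0.008]]
```

```bash
python3 -m handwheel '0 0 0 0 1;0 0 0 0 1;0 0 0 0 1;.013 -.01 0 0 1;.039 -.03 0 0 1;.067 -.048 0 0 1;.069 -.045 0 0 1;.07 -.042 0 0 1;.072 -.039 0 0 1;.074 -.036 0 0 1;.075 -.032 0 0 1;.077 -.029 0 0 1' 6; python3 -m handwheel '.078 -.026 0 0 1;.079 -.022 0 0 1;.08 -.019 0 0 1;.081 -.015 0 0 1;.081 -.012 0 0 1;.082 -.008 0 0 1' 6; python3 -c "
from h import *
grab('top','ttop');grab('side','tside')"
```

```text
clock: 20.27
eef_pos: [500.7, 86.5, 68.1]
eef_rot: [3.141, -0.0, 1.405]
wrist_force: [-0.2, 3.4, -0.2]
finger_gap: 15.9
finger_force: 6.0
clock: 20.77
eef_pos: [520.0, 82.8, 68.1]
eef_rot: [3.141, -0.001, 1.405]
wrist_force: [-1.2, 7.6, -0.6]
finger_gap: 15.8
finger_force: 6.0
```

View pics/tside.png

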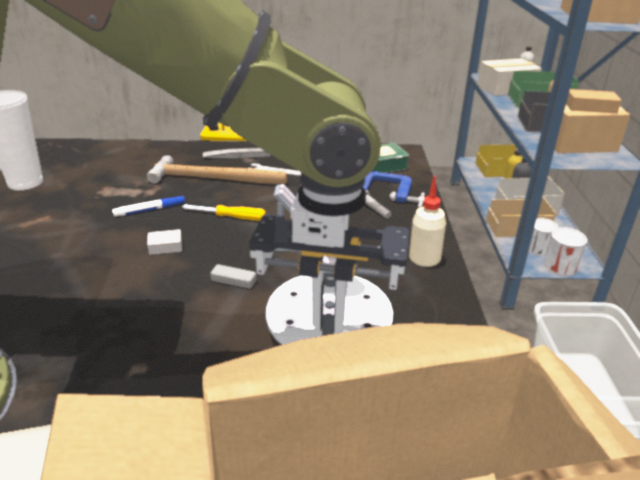

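The handle is held at about (328,305) and the disc has turned about 35°. I continue the arc with a lighter grip.

```bash
python3 -m handwheel '.082 -.005 0 0 1;.082 -.001 0 0 1;.082 .003 0 0 1;.082 .006 0 0 1;.081 .01 0 0 1;.081 .013 0 0 1;.08 .017 0 0 1;.08 .02 0 0 1;.079 .024 0 0 1;.047 .016 0 0 1;.025 .009 0 0 1;.021 .008 0 0 1' 4
python3 - <<'E'
from h import *
e=read_state()['eef_pos'];c=np.array([524.9,157.4]);print(np.degrees(np.arctan2(*(e[:2]-c)[::-1]))%360,np.hypot(*(e[:2]-c)))
E
```

```text
clock: 21.87
eef_pos: [552.5, 87.3, 68.1]
eef_rot: [-3.141, -0.0, 1.405]
wrist_force: [-3.3, 4.2, 1.5]
finger_gap: 15.9
finger_force: 4.0
291.5057506784855 75.38312555824368
```

```bash
python3 -m handwheel '0 0 0 0 1;0 0 0 0 .83;0 0 0 0 .82;0 0 0 0 .81;0 0 0 0 .8;0 0 0 0 .75;0 0 0 0 .7;0 0 0 0 .6;0 0 0 0 .5;0 0 0 0 .5;0 0 0 0 .5;0 0 0 0 .5' 3; python3 -m handwheel '0 0 .1 0 .5;0 0 .3 0 .5;0 0 .5 0 .5;0 0 .5 0 .5;0 0 .5 0 .5;0 0 .5 0 .5;0 0 .5 0 .5;0 0 .5 0 .5;0 0 .3 0 .5;0 0 0 0 .5;0 0 0 0 .5;0 0 0 0 .5'
python3 - <<'E'
from fit import *
from fit import fit as F
L=[]
for v in('top','side'):
    grab(v,'z'+v);C,_=cloud('z'+v);C=C.reshape(-1,3);C=C[~np.isnan(C).any(1)]
    L.append(C[(C[:,2]>92)&(C[:,2]<232)&(np.hypot(C[:,0]-503,C[:,1]-215.5)<50)])
    M=C[(C[:,2]>58)&(C[:,2]<95)&(np.hypot(C[:,0]-551,C[:,1]-87)<20)]
    if len(M)>15:print('handle',least_squares(lambda x:np.maximum(np.hypot(M[:,0]-x[0],M[:,1]-x[1])-8,M[:,2]-x[2]),[551,87,87],loss='soft_l1').x,len(M))
x,n,e=F(np.vstack(L),np.array([503,215.5,77,.01,0.]));print(x.round(3),n,e)
for d in(-5,0,5):
    a=np.radians(50.5+60+d);print(d,524.9+62*np.cos(a),157.4+62*np.sin(a))
print(read_state())
E
```

```text
clock: 22.87
eef_pos: [552.4, 87.1, 68.1]
eef_rot: [-3.142, 0.0, 1.405]
wrist_force: [0.0, 0.1, -0.1]
finger_gap: 47.3
finger_force: 0.0
clock: 23.87
eef_pos: [552.1, 87.1, 215.5]
eef_rot: [-3.141, 0.0, 1.405]
wrist_force: [0.1, -1.2, 0.1]
finger_gap: 46.5
finger_force: 0.0
handle [553.88578783  87.9230231   87.6443542 ] 116
handle [554.23246496  87.83602478  87.19957177] 238
[5.03111e+02 2.15067e+02 7.58690e+01 5.00000e-03 1.46600e+00] 2786 1.0258236632083233
-5 508.33122068314805 217.14508809893462
0 503.187142361913 215.47367573340065
5 498.2083119978857 213.36028762969136
{'clock': 23.9667, 'joints': array([ 9.09102466e-02,  3.13467881e-01,  1.48058315e+00, -2.23192473e-05,
        1.34918886e+00,  2.56971669e-01]), 'qd': array([ 0.00084605,  0.0023104 , -0.0024112 , -0.00131279,  0.00166292,
       -0.00131043]), 'effort': array([ 1.24118759e-02, -5.48073184e+01, -3.58498549e+01,  7.44002033e-02,
       -2.66899442e-04, -1.26537625e-04]), 'eef_pos': array([552.07353154,  87.07371413, 215.13051838]), 'eef_rot': array([-3.14000503e+00,  4.39700904e-04,  1.40474018e+00]), 'wrist_force': array([-0.31768457,  0.0016713 , -0.59125883]), 'moment': array([-0.05321906,  0.016957  ,  0.01940123]), 'finger_force': 0.0, 'finger_gap': 46.98130432282307}
```

View pics/zside.png

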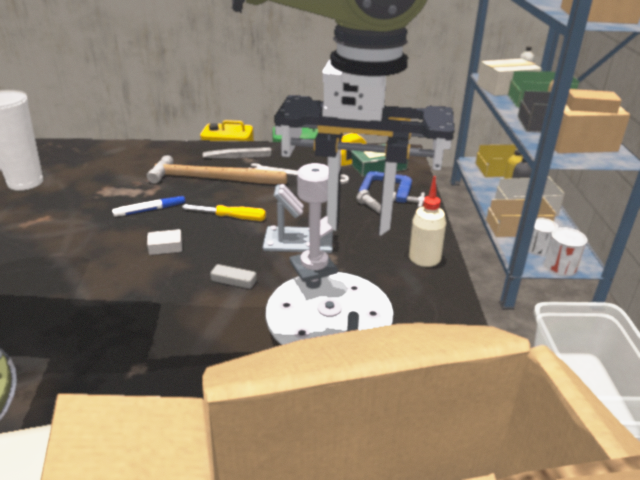

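View pics/ztop.png

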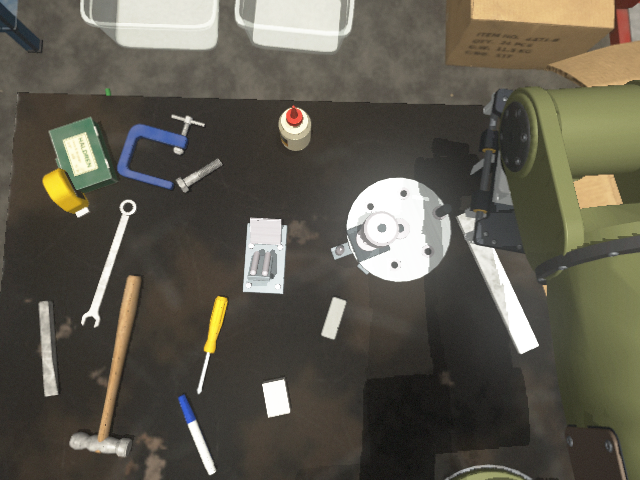

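Both views show the standard upright (tilt about 0.005 rad) on the rest beside the pointer. The table has turned about 61°, the fingers are clear and the bystanders haven't moved. I let it settle briefly and hand it in.

```bash
python3 -m handwheel '0 0 0 0 .5;0 0 0 0 .5;0 0 0 0 .5;0 0 0 0 .5;0 0 0 0 .5;0 0 0 0 .5' >/dev/null; python3 -c "
from cell import *
print(sign_off())"
```

```text
the job is handed in; nothing more can be done
None
```

The job is handed in (no verdict was returned): the standard stands upright in the middle of the screw rest, the table is turned one click anticlockwise to the pointer, the handle is released, and the oil bottle, stone and bolt look unmoved in the final pictures.

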